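# Unclip the charged battery pack from its dock

### The arm

A 6-joint arm with a two-finger parallel gripper is mounted at the origin on the work surface. World frame = base frame: x ahead of the robot, y to its left, z up, the work surface at z = 0. Lengths are in m, angles in rad, forces in N, time in s.
With the tool pointing down it reaches from about 0.35 to 0.85 m from the base axis. Payload 8.1 kg.
Tool frame: the origin (TCP) lies at the very end of the fingers, on their centre line; the grasp point (between the pads) lies 19 mm behind it (robot.pinch_z is the z of the grasp point in the tool frame, in m); z points along the fingers, y is the direction in which the jaws open and shut (so a half turn about z gives the same grasp; the last joint's range is limited). The gripper opens to 93 mm and grips with 3 to 60 N. Pads are 15 mm wide; open, the fingers measure 128 mm over their backs; the gripper's body (75 mm by 188 mm) begins 65 mm behind the grasp point.
Start: joints at [1.215, 0.13, 1.488, -0, 1.523, -0.085], TCP at [0.16, 0.578, 0.219] pointing down, gripper open.
Joint ranges: [-2.96, 2.96], [-0.89, 2.26], [0.02, 2.5], [-1.34, 4.48], [0, 2.73], [-2.66, 2.66]. Speed limits (rad/s): [2.39, 2.39, 2.79, 3.14, 3.14, 3.14].

### API

Orientations are given as a rotation vector (axis times angle).
In Python, from plant import robot gives the robot as it stands.
- The arm moves only by the tool drive_tool, never from a script. Its argument "steps" is a list of rows, each an object of numbers: "jaw": the opening, from 0 (shut) to 1 (fully open); "tx", "ty", "tz": the shift along the tool's x, y, z scaled (see below); "turn": the turn about the tool's z scaled (see below). A call has 1 to 12 rows; each row is the pose to reach, as a shift and turn from the pose commanded when the call began, along the tool's axes at that moment, turning the shorter way round; what a row does not reach only later rows make up. The controller multiplies each number of a shift by 0.3 m and each number of a turn by 180 degrees. A row lasts 1/10 s, in which the tool goes at most 50 mm and 8.59 degrees, less where a joint would pass 70% of its speed; a pose out of reach is approached as far as the arm can. A call with a number of a shift or a turn outside -1 to 1 is refused whole. A call with a gripper value outside its range is refused whole. The fingers move at their own pace and stop on an object; "force" is the grip in N (left out, the last holds). Time passes only in rows, so rows that repeat a pose let the fingers close. It gives the time, the measured TCP pose, the force and the opening at its end, in the units of the state.
- robot.read_state(): the state, without advancing time (a new reading comes with each control period).
- robot.read_camera(name): name is "scene" or "top" or "wrist"; returns (picture, depth): 400x640x3 uint8, blue, green, red; 400x640 float32, m along the optical axis (not along the pixel's ray), 0 where there is no reading.
- robot.get_calibration(name): a dict with "fx", "fy", "cx", "cy" (pixels), "k1" (the pictures are not rectified: a ray, as slopes to the right and down, at radius r is drawn at 1 + k1 r^2 times it, then the intrinsics apply), "eye" and "attitude" of the camera in the world. Camera axes: x right, y down, z forward; pixel columns grow to the right and rows downward; lengths in m; the calibration is good to about 2 mm. A picture is of the moment at which its call begins: read the wrist's pose just before it. get_calibration takes no time and is no camera call; for the wrist camera it gives the pose at the moment of the call.
- robot.close_job(): hands the job in, once; it reports no verdict.
The state is a dict: "t": time; "q": joint angles; "dq": joint speeds; "joint_torque": joint torques, N m; "tool_pos": TCP position; "orientation": TCP orientation; "force": force on the tool from outside, world axes, zero at the start; "wrist_torque": the same for the moment, N m; "opening": finger opening in m.
Only numpy, scipy, OpenCV 4.12 (cv2) and the standard library are available. Lean on these libraries where they do the work, as an engineer would, in place of code of your own. Each camera call takes 0.05 s, during which the arm holds its last target.

### The job

Two battery packs for the hand vacuum are clipped in charging docks: take the charged one (four green bars, green lamp). Press its orange button just until it bottoms out (a hard push or yank breaks it) and hold it down while you slide the pack forward past its latch; slide it on, clear of the rails, onto the bare front of the dock, then lay it flat and right way up in the blue tray and let go. Leave the other pack clipped in place and do not knock the mug over.

Things in the scene. Friction and masses are not known exactly. Their poses are not given: they have to be found in the camera images.
- charged_dock: Dock of the charged pack, fixed, green lamp on its tower. White plate 265 x 100 x 8 mm on the desk, x -165 to +100 mm. Origin: underside, below the clipped pack's centre. x points to the rear tower (x +62 to +100, 76 mm tall). The pack slides off along -x onto the plate's bare front.
- rail_mouth (a point): Front end of that dock's rails, on the plate's top, mid-width (dock x -30 mm), axes as the dock's. Two C-shaped rails run from here to the tower, hooking over the pack's bottom flanges (lips 23 mm above the desk, outer faces y +-44.5): in them a pack cannot be lifted, only slid. Pulled out 92 mm or more, it is clear of them.
- nose (a point): Underside centre of that dock's latch nose: 10 (x) x 50 (y) mm, 53.5 mm above the desk, under a dark arm (dock x +34 to +66, top 76 mm high) that reaches from the tower over the pack's rear. It blocks the button's tooth 1 mm in front of it; with the button up no pull frees the pack.
- charged_pack: Pack to take (4 green bars at its front end), loose, 0.3 to 0.6 kg. Origin: centre of its underside, axes as the dock's; clipped home at dock x 0 (play 1 to 2 mm), z +8 mm. Bottom flange 120 (x) x 74 (y) x 8 mm; grey body above it 120 x 56 mm, top at z 44: grip it across y (56 mm), above the flange.
- thumb_ridge (a point): Top centre of the black thumb ridge across that pack, at pack x -30, z 72 mm: 8 mm thick (x -34 to -26), 50 mm long in y, 28 mm above the top face. A fingertip on the button behind it (its +x side) drags the pack along -x.
- cap_seat (a point): Point on that pack's top face (z 44 mm) under the middle of the orange button cap. Cap: 46 (x) x 44 (y) mm, pack x -24 to +22, right behind the ridge. Its top stands 8 to 18 mm above this point, differs from pack to pack, is not reported: feel for it.
- charged_button: That orange spring button with latch tooth. When up, origin and axes are the pack's; pressed, it moves down the pack's z up to 7 mm. 3 N to start, 7 N fully down (hard stop); tooth clear from 5 mm down; keep it down till the pack has moved 20 mm. Cap and tooth break above 35 N. Tooth at pack x +45 to +53, top at z 49 mm when up.
- flat_dock: Dock of the flat pack, red lamp on its tower, fixed; same shape, origin and axes as the charged pack's dock.
- flat_pack: Flat pack (one red bar), clipped in its dock; same shape, origin and axes as the charged pack. To be left in place.
- flat_button: The flat pack's orange button, same as the other. To be left alone.
- tray: Open blue plastic tray, fixed, 210 (x) x 170 (y) x 24 mm, walls 5 mm, floor 5 mm thick (inside 200 x 160 mm). Origin: centre of its underside.
- mug: White mug, loose, 80 mm across, 95 mm tall; origin at its foot. Bystander.
Mind the look-alikes: they are no part of the job. What is shaped like the charged_pack but turquoise or yellow is not meant.

How it is judged:
On the way, in this order (a step that is already met when the one before it is completed fails the run):
1. the charged pack's button is held well down (over 4 mm) while the pack is still clipped home (z of charged_button in the frame of charged_pack below -0.004 m and x of charged_pack in the frame of charged_dock above -0.006 m), for 0.1 s.
2. the charged pack has been slid out of the rails, flat on the dock's plate (x of charged_pack in the frame of charged_dock between -0.2 and -0.09 m and z of charged_pack in the frame of charged_dock below 0.02 m and y of charged_pack in the frame of charged_dock between -0.05 and 0.05 m and angle between charged_pack's own z axis and vertical below 0.2 rad), for 0.05 s.
At the end, for the whole second after the job is handed in: The charged pack lies still and released in the tray, right way up and flat on its floor (tilt under 0.07 rad, underside within 5 mm of the floor); the flat pack is still clipped in its dock (within 6 mm of home); the mug stands upright (x of charged_pack in the frame of tray between -0.07 and 0.07 m and y of charged_pack in the frame of tray between -0.07 and 0.07 m and z of charged_pack in the frame of tray between 0 and 0.01 m and angle between charged_pack's own z axis and vertical below 0.07 rad and linear speed of charged_pack below 0.02 m/s and x of flat_pack in the frame of flat_dock above -0.006 m and z of flat_pack in the frame of flat_dock below 0.012 m and angle between mug's own z axis and vertical below 0.2 rad); the robot touches nothing.
It fails at once if a button (cap or tooth) bears more than 35 N (contact force between anything else and charged_button above 35 N or contact force between anything else and flat_button above 35 N).
It fails at once if the flat pack is pulled from its place (moved over 8 mm) (distance of flat_pack from where it was at the start of the episode above 0.008 m).
It fails at once if the mug is tipped over (angle between mug's own z axis and vertical above 0.6 rad).
It also fails if it takes over 54 s, if anything falls off the work surface, if the arm or the gripper's body presses on something with over 40 N, if the wrist force passes 120 N, or if a joint passes its speed limit or range.

## Working session

There is one attempt and no reset: what is moved stays moved. The work goes in short steps, Python scripts to look and compute and a tool call to move; the robot and the scene stay as the last step left them, time stands still between calls to the robot, and variables do not carry over. Pictures are saved under pics/ and viewed, and the job is handed in when it is done.

Besides the shell and the picture viewer there is one more tool, called in YAML: its name, and indented under it one key for each argument. drive_tool: Moves the arm, as the interface text tells. Its arguments: {"type":"object","properties":{"steps":{"type":"array"},"force":{"type":"number"}},"required":["steps"]}

```bash
ls; mkdir -p pics
python3 - <<'E'
from plant import robot
import cv2
s=robot.read_state();print({k:(v if not hasattr(v,'round') else v) for k,v in s.items()}, robot.pinch_z)
for n in ("scene","top"):
    c=robot.get_calibration(n);print(n,c)
    p,d=robot.read_camera(n);cv2.imwrite(f"pics/{n}0.png",p)
    import numpy as np;np.save(f"pics/{n}0.npy",d)
E
```

```text
pics
{'t': 0.0, 'q': array([ 1.21458043e+00,  1.31136111e-01,  1.48927266e+00, -2.77008849e-05,
        1.52298276e+00, -8.54216951e-02]), 'dq': array([-0.00087357,  0.0023104 , -0.00027791,  0.00093249, -0.00066621,
        0.00022849]), 'joint_torque': array([-3.11866033e-04, -5.59822190e+01, -4.91763926e+01,  7.66627654e-02,
        3.49953223e-02, -1.27782032e-04]), 'tool_pos': array([0.1603027 , 0.57760688, 0.21760604]), 'orientation': array([-4.24012278e-01, -3.11247562e+00,  2.76625243e-03]), 'force': array([0.187332  , 0.97431346, 0.01268187]), 'wrist_torque': array([-0.02955626,  0.00251539, -0.05017181]), 'opening': 0.09256682796710716} -0.0188
scene {'fx': 409.04324837424764, 'fy': 409.04324837424764, 'cx': 322.5076644721508, 'cy': 197.44551424489364, 'k1': -0.02708442884743406, 'eye': array([ 1.21259633, -0.39767819,  0.74551699]), 'attitude': array([-1.9980759 , -1.13523004,  0.57091365])}
top {'fx': 433.3310058078283, 'fy': 433.3310058078283, 'cx': 316.89341406948245, 'cy': 198.95038816479422, 'k1': -0.019835858392692453, 'eye': array([0.30847988, 0.0190315 , 1.04596679]), 'attitude': array([-2.11206172,  2.13824215, -0.20296993])}
```

View pics/scene0.png

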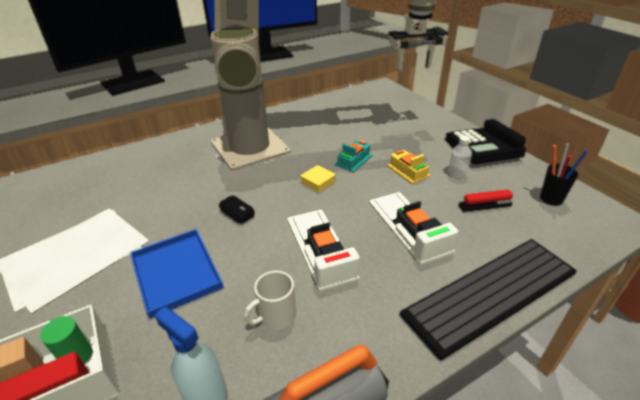

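View pics/top0.png

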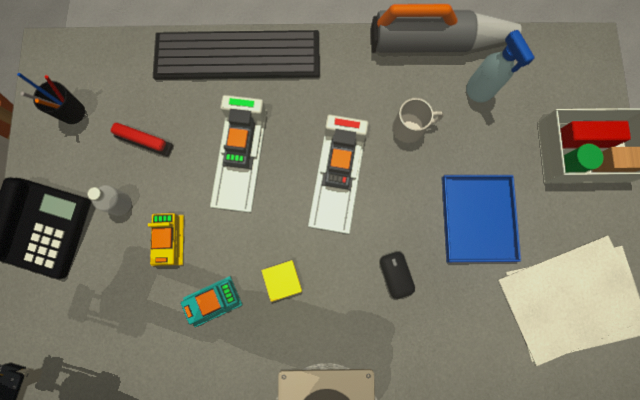

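The scene and top pictures show the charged dock (green lamp) at about top px (238,150), with the flat dock at (340,170). The tray is at (481,219) and the mug at (415,115). Next I'll enlarge and measure.

```bash
cat > h.py <<'E'
import numpy as np, cv2
from scipy.spatial.transform import Rotation as R
def ray(c,u,v):
    xd=np.array([(u-c['cx'])/c['fx'],(v-c['cy'])/c['fy']]);x=xd.copy()
    for _ in range(20): x=xd/(1+c['k1']*(x@x))
    return R.from_rotvec(c['attitude']).as_matrix()@np.array([x[0],x[1],1.])
def at_z(c,u,v,z):
    r=ray(c,u,v);return c['eye']+r*((z-c['eye'][2])/r[2])
def at_d(c,u,v,d): return c['eye']+ray(c,u,v)*d
def proj(c,P):
    p=R.from_rotvec(c['attitude']).as_matrix().T@(np.asarray(P)-c['eye']);x=p[:2]/p[2];x=x*(1+c['k1']*(x@x))
    return np.array([c['cx']+c['fx']*x[0],c['cy']+c['fy']*x[1]])
E
python3 - <<'E'
import cv2
p=cv2.imread("pics/top0.png")
a=p[85:245,195:385]; cv2.imwrite("pics/crop1.png",cv2.resize(a,None,fx=4,fy=3.75*1.0,interpolation=cv2.INTER_CUBIC)[:600])
a=p[90:220,200:280]; cv2.imwrite("pics/crop2.png",cv2.resize(a,None,fx=4.5,fy=4.5,interpolation=cv2.INTER_CUBIC))
a=p[165:275,430:530]; cv2.imwrite("pics/crop3.png",cv2.resize(a,None,fx=5,fy=5,interpolation=cv2.INTER_CUBIC))
E
```

```text
(no output)
```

View pics/crop2.png

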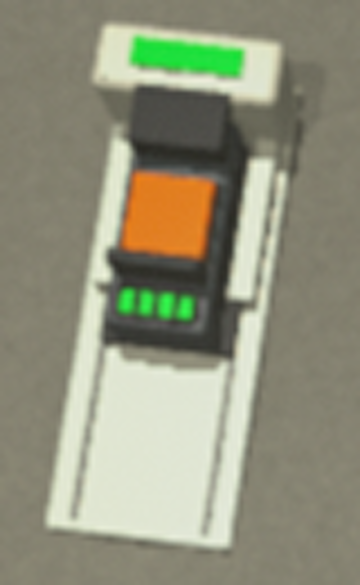

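View pics/crop3.png

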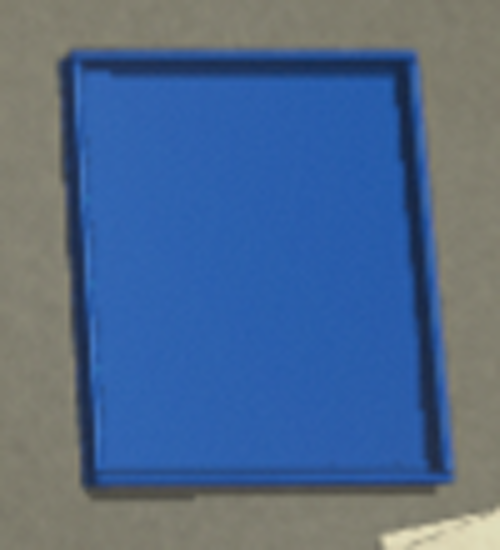

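The crop shows the dock's front plate corners at crop px (47,527) and (231,548), and the tower top corners at (108,22), (285,43), (272,103), (93,82). The tray rim is at (72,52), (415,50), (452,482), (88,485).

Run:
```python
from h import *
from plant import robot
from scipy.optimize import least_squares
c=robot.get_calibration("top");cs=robot.get_calibration("scene")
f=lambda x,y,s,o:((x+.5)/s-.5+o[0],(y+.5)/s-.5+o[1])
o=(200,90)
obs=[((47,527),(-.165,.05,.008)),((231,548),(-.165,-.05,.008)),((108,22),(.1,.05,.076)),((285,43),(.1,-.05,.076)),((272,103),(.062,-.05,.076)),((93,82),(.062,.05,.076))]
for (a,b) in obs: print(b,at_z(c,*f(*a,4.5,o),b[2]))
def w(p,b): 
    ca,sa=np.cos(p[2]),np.sin(p[2]);return np.array([p[0]+ca*b[0]-sa*b[1],p[1]+sa*b[0]+ca*b[1],b[2]])
res=lambda p:np.concatenate([(w(p,b)-at_z(c,*f(*a,4.5,o),b[2]))[:2] for a,b in obs])
r=least_squares(res,[.5,.2,0]);print("dock",r.x,np.degrees(r.x[2]));print((res(r.x)*1000).reshape(-1,2).round(1))
# cap centre, ridge proj check
for n,b in (("ridge",(-.03,0,.08)),("cap",(-.001,0,.065)),("arm L", (.034,.025,.076))): print(n,[(np.array(proj(k,w(r.x,b)))).round(1) for k in (c,cs)], (np.array(proj(c,w(r.x,b)))-o)*4.5)
for q in [(62,50),(72,52),(415,50),(452,482),(88,485)]: print(q,at_z(c,*f(*q,5,(430,165)),.024))
d=np.load("pics/top0.npy")
for u,v in ((238,140),(232,182),(480,220),(232,200),(415,100)): print((u,v),at_d(c,u,v,d[v,u]))
```

```text
(-0.165, 0.05, 0.008) [0.48844232 0.2738138  0.008     ]
(-0.165, -0.05, 0.008) [0.4757711  0.17416765 0.008     ]
(0.1, 0.05, 0.076) [0.74846371 0.23400389 0.076     ]
(0.1, -0.05, 0.076) [0.73533402 0.13979623 0.076     ]
(0.062, -0.05, 0.076) [0.70173579 0.14625234 0.076     ]
(0.062, 0.05, 0.076) [0.7147111  0.24094117 0.076     ]
dock [ 0.64506682  0.20135816 -0.13812266] -7.913845374858444
[[ 0.1 -0.2]
 [-1.   0.4]
 [ 2.5  3.1]
 [ 1.9 -1.7]
 [-2.1 -3. ]
 [-1.4  1.4]]
ridge [array([233.9, 147.3]), array([410.6, 204. ])] [152.40345819 257.76760582]
cap [array([237. , 137.5]), array([416. , 215.1])] [166.57281999 213.92052594]
arm L [array([228.1, 120.7]), array([432.8, 217.5])] [126.50212811 138.18198095]
(62, 50) [ 0.55809913 -0.29102911  0.024     ]
(72, 52) [ 0.55704426 -0.29584556  0.024     ]
(415, 50) [ 0.55618418 -0.46409546  0.024     ]
(452, 482) [ 0.34731454 -0.46158944  0.024     ]
(88, 485) [ 0.34843944 -0.2894698   0.024     ]
(238, 140) [0.63842808 0.19929035 0.06357141]
(232, 182) [0.54913893 0.22164315 0.0092195 ]
(480, 220) [ 0.44823603 -0.38214338  0.00487658]
(232, 200) [0.50363684 0.21999087 0.01218287]
(415, 100) [ 0.72276535 -0.21926635  0.09094405]
```

```bash
cat >> h.py <<'E'
def goto(s,xyz,jawdeg=None):
    "numbers for move: tool-frame shift/0.3, turn/180"
    M=R.from_rotvec(s['orientation']).as_matrix()
    t=M.T@(np.asarray(xyz)-s['tool_pos'])/0.3
    out=t.round(4).tolist()
    if jawdeg is not None:
        d=R.from_rotvec([0,0,np.radians(jawdeg)]).as_matrix()[:,0]; d=M.T@d
        a=np.degrees(np.arctan2(-d[0],d[1])); a=(a+90)%180-90
        out.append(round(a/180,4))
    return out
E
python3 - <<'E'
from h import *
from plant import robot
s=robot.read_state();print(goto(s,(.60,.21,.26),82.1));c=robot.get_calibration("wrist");print(c,R.from_rotvec(c['attitude']).as_matrix()[:,2])
M=R.from_rotvec(s['orientation']).as_matrix();print(M,M.T@(c['eye']-s['tool_pos']))
E
```

```text
[-1.74, -0.789, -0.1399, np.float64(-0.0423)]
{'fx': 323.3000464470244, 'fy': 323.3000464470244, 'cx': 321.0584335290952, 'cy': 193.67656781971868, 'k1': -0.0090902592122715, 'eye': array([0.0968942 , 0.59485336, 0.38311513]), 'attitude': array([2.3397904 , 1.78001669, 0.21371567])} [ 0.23039658 -0.06622418 -0.97084076]
[[-9.63547838e-01  2.67535525e-01 -5.54480471e-04]
 [ 2.67536072e-01  9.63546608e-01 -1.54441260e-03]
 [ 1.21082541e-04 -1.63645895e-03 -9.99998654e-01]] [ 0.06573515 -0.00066861 -0.16539345]
```

drive_tool:
  steps:
    - {"jaw": 0,"tx": -0.14,"ty": -0.065,"tz": -0.07,"turn": -0.02}
    - {"jaw": 0,"tx": -0.28,"ty": -0.13,"tz": -0.14,"turn": -0.042}
    - {"jaw": 0,"tx": -0.42,"ty": -0.2,"tz": -0.14,"turn": -0.042}
    - {"jaw": 0,"tx": -0.57,"ty": -0.26,"tz": -0.14,"turn": -0.042}
    - {"jaw": 0,"tx": -0.72,"ty": -0.33,"tz": -0.14,"turn": -0.042}
    - {"jaw": 0,"tx": -0.87,"ty": -0.4,"tz": -0.14,"turn": -0.042}
    - {"jaw": 0,"tx": -0.87,"ty": -0.4,"tz": -0.14,"turn": -0.042}
    - {"jaw": 0,"tx": -0.87,"ty": -0.4,"tz": -0.14,"turn": -0.042}

```text
t: 0.9
tool_pos: [0.3805, 0.3917, 0.2602]
orientation: [-0.223, -3.133, 0.001]
force: [-0.2, -0.6, -0.5]
opening: 0.0336
```

Run:
```python
from h import *
from plant import robot
s=robot.read_state();print(s['tool_pos'],goto(s,(.60,.21,.26),82.1))
```

```text
[0.38048211 0.39174814 0.26017874] [-0.81, -0.4963, 0.0001, np.float64(-0.0013)]
```

drive_tool:
  steps:
    - {"jaw": 0,"tx": -0.14,"ty": -0.08}
    - {"jaw": 0,"tx": -0.28,"ty": -0.17}
    - {"jaw": 0,"tx": -0.42,"ty": -0.26}
    - {"jaw": 0,"tx": -0.56,"ty": -0.34}
    - {"jaw": 0,"tx": -0.7,"ty": -0.43}
    - {"jaw": 0,"tx": -0.81,"ty": -0.5}
    - {"jaw": 0,"tx": -0.81,"ty": -0.5}
    - {"jaw": 0,"tx": -0.81,"ty": -0.5}

```text
schema error: expected keys jaw, tx, ty, tz, turn
```

Run:
```python
from h import *
from plant import robot
s=robot.read_state();print(s['tool_pos'],s['orientation'],s['force'],s['opening'])
c=robot.get_calibration("wrist");p,d=robot.read_camera("wrist")
import pickle;pickle.dump((c,p,d,s),open("w1.pkl","wb"));cv2.imwrite("pics/w1.png",p)
```

```text
[0.38048211 0.39174814 0.26017874] [-2.22551952e-01 -3.13282225e+00  6.48260529e-04] [-0.21589601 -0.64833563 -0.48956971] 0.0335739765869927
```

View pics/w1.png

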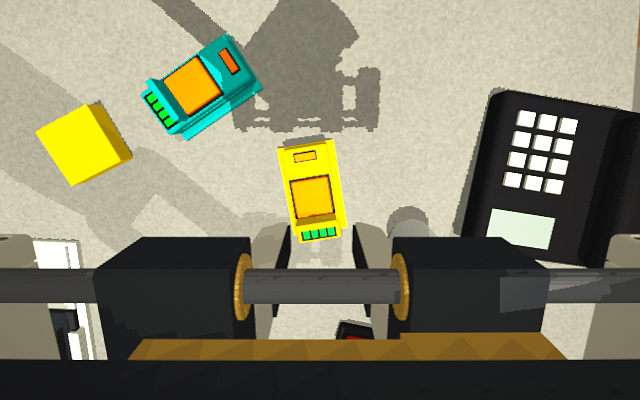

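The wrist view is pointing at the look-alike packs, because the last move call was refused. I'll move so the camera sits over the charged dock.

drive_tool:
  steps:
    - {"jaw": 0,"tx": -0.14,"ty": -0.08,"tz": 0,"turn": 0}
    - {"jaw": 0,"tx": -0.28,"ty": -0.17,"tz": 0,"turn": 0}
    - {"jaw": 0,"tx": -0.42,"ty": -0.26,"tz": 0,"turn": 0}
    - {"jaw": 0,"tx": -0.56,"ty": -0.34,"tz": 0,"turn": 0}
    - {"jaw": 0,"tx": -0.7,"ty": -0.43,"tz": 0,"turn": 0}
    - {"jaw": 0,"tx": -0.85,"ty": -0.5,"tz": 0,"turn": 0}
    - {"jaw": 0,"tx": -1,"ty": -0.5,"tz": 0,"turn": 0}
    - {"jaw": 0,"tx": -1,"ty": -0.5,"tz": 0,"turn": 0}
    - {"jaw": 0,"tx": -1,"ty": -0.5,"tz": 0,"turn": 0}

```text
t: 1.85
tool_pos: [0.6557, 0.204, 0.2583]
orientation: [-0.216, -3.131, 0.001]
force: [-0.0, 0.7, -0.3]
opening: 0.0002
```

Run:
```python
from h import *
from plant import robot
s=robot.read_state();print(s['tool_pos'],s['orientation'],s['force'],s['opening'])
c=robot.get_calibration("wrist");p,d=robot.read_camera("wrist")
import pickle;pickle.dump((c,p,d,s),open("w1.pkl","wb"));cv2.imwrite("pics/w2.png",p)
```

```text
[0.65572295 0.20401353 0.25832511] [-2.15884210e-01 -3.13064559e+00  8.63279055e-04] [-0.02548505  0.67954407 -0.30796902] 0.0002055883551673096
```

View pics/w2.png

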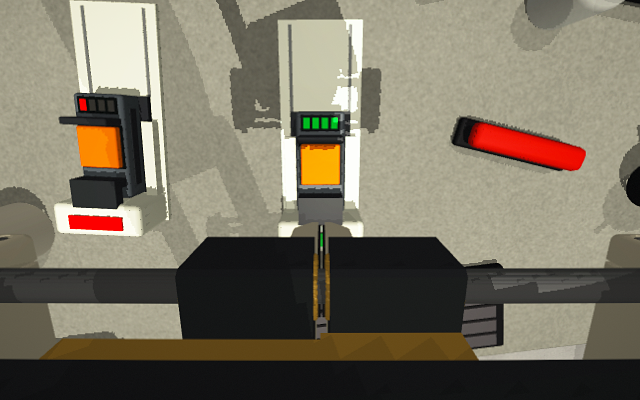

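Run:
```python
from h import *
p=cv2.imread("pics/w2.png")[5:245,250:400];cv2.imwrite("pics/w2c.png",cv2.resize(p,None,fx=2.5*1,fy=2.5,interpolation=cv2.INTER_CUBIC))
p=cv2.imread("pics/w2.png")[100:240,270:375];cv2.imwrite("pics/w2d.png",cv2.resize(p,None,fx=4,fy=4,interpolation=cv2.INTER_CUBIC))
```

```text
(no output)
```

View pics/w2c.png

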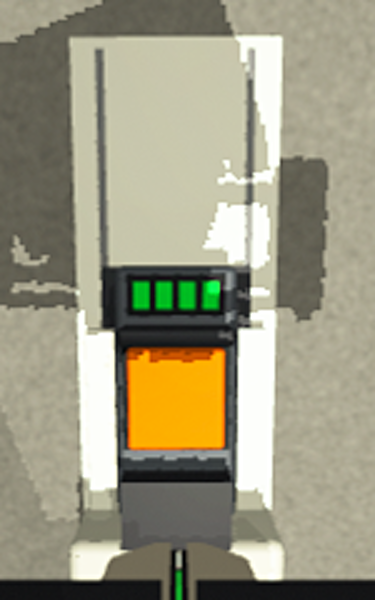

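View pics/w2d.png

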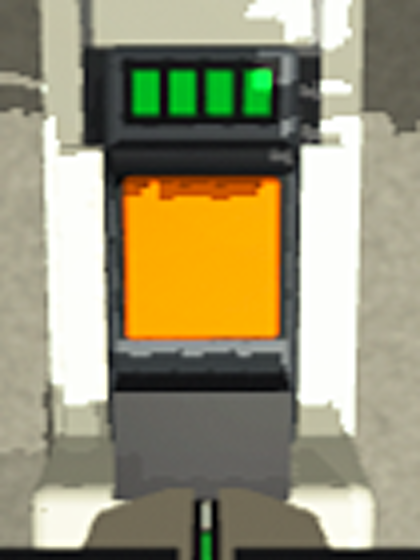

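Run:
```python
from h import *
import pickle
c,p,d,s=pickle.load(open("w1.pkl","rb"))
f=lambda x,y,sc,o:((x+.5)/sc-.5+o[0],(y+.5)/sc-.5+o[1])
A=at_z(c,*f(69,38,2.5,(250,5)),.008);B=at_z(c,*f(282,37,2.5,(250,5)),.008);print(A,B,np.linalg.norm(A-B))
e=B-A;ang=np.arctan2(e[1],e[0])-np.pi/2;print("yaw",np.degrees(ang))
X=np.array([np.cos(ang),np.sin(ang),0]);Y=np.array([-X[1],X[0],0])
print("origin from front",(A+B)/2+.165*X)
print("cap depth z:",[at_d(c,u,v,d[v,u]).round(4) for u,v in ((310,155),(320,165),(330,175))])
zc=np.median([at_d(c,u,v,d[v,u])[2] for u in range(306,336,3) for v in range(155,180,3)]);print(zc)
cr=[at_z(c,*f(x,338,4,(270,100)),zc) for x in (124,281)];print(cr,np.linalg.norm(cr[0]-cr[1]),"origin from cap",sum(cr)/2-.022*X)
print("arm top", at_d(c,322,212,d[212,322]), "ridge", [at_d(c,u,v,d[v,u]).round(3) for u,v in ((320,138),(320,140),(310,136))])
print("plate",at_d(c,300,60,d[60,300]))
fl=[at_z(c,*f(x,395,4,(270,100)),.076) for x in (113,296)];print("arm front",fl)
```

```text
[0.4761438  0.17578431 0.008     ] [0.48945024 0.27490269 0.008     ] 0.10000757107561924
yaw -7.646126327078582
origin from front [0.64632996 0.20338953 0.008     ]
cap depth z: [array([0.6322, 0.1937, 0.0629]), array([0.6447, 0.2032, 0.0639]), array([0.6577, 0.2129, 0.0634])]
0.0626295240318715
[array([0.66371185, 0.17826171, 0.06262952]), array([0.66983248, 0.22266842, 0.06262952])] 0.04482653188931812 origin from cap [0.64496778 0.20339226 0.06262952]
arm top [0.69579595 0.19847735 0.07643197] ridge [array([0.614, 0.208, 0.078]), array([0.616, 0.207, 0.078]), array([0.611, 0.197, 0.079])]
plate [0.52338666 0.1954667  0.00734378]
arm front [array([0.67660784, 0.17404187, 0.076     ]), array([0.68354826, 0.22442417, 0.076     ])]
```

Run:
```python
from h import *
from plant import robot
s=robot.read_state();print(s['tool_pos'],goto(s,(.6376,.2041,.09),82.25))
```

```text
[0.65527106 0.20443431 0.2598195 ] [0.0572, -0.0091, 0.5662, np.float64(-0.0005)]
```

drive_tool:
  steps:
    - {"jaw": 0,"tx": 0.057,"ty": -0.009,"tz": 0.1,"turn": 0}
    - {"jaw": 0,"tx": 0.057,"ty": -0.009,"tz": 0.25,"turn": 0}
    - {"jaw": 0,"tx": 0.057,"ty": -0.009,"tz": 0.4,"turn": 0}
    - {"jaw": 0,"tx": 0.057,"ty": -0.009,"tz": 0.5,"turn": 0}
    - {"jaw": 0,"tx": 0.057,"ty": -0.009,"tz": 0.566,"turn": 0}
    - {"jaw": 0,"tx": 0.057,"ty": -0.009,"tz": 0.566,"turn": 0}
    - {"jaw": 0,"tx": 0.057,"ty": -0.009,"tz": 0.566,"turn": 0}
    - {"jaw": 0,"tx": 0.057,"ty": -0.009,"tz": 0.566,"turn": 0}

```text
t: 2.7
tool_pos: [0.64, 0.2035, 0.0941]
orientation: [0.216, 3.13, 0.002]
force: [-0.8, 0.2, 0.2]
opening: 0.0003
```

Run:
```python
from h import *
from plant import robot
s=robot.read_state();print(s['tool_pos'],s['force'],goto(s,(.6376,.2041,.068),82.25))
c=robot.get_calibration("scene");p,d=robot.read_camera("scene");cv2.imwrite("pics/s1.png",cv2.resize(p[150:280,350:480],None,fx=4,fy=4,interpolation=cv2.INTER_CUBIC))
```

```text
[0.64001022 0.20349731 0.09408369] [-0.77516883  0.18579865  0.15926177] [0.0086, 0.0007, 0.0869, np.float64(-0.0008)]
```

View pics/s1.png

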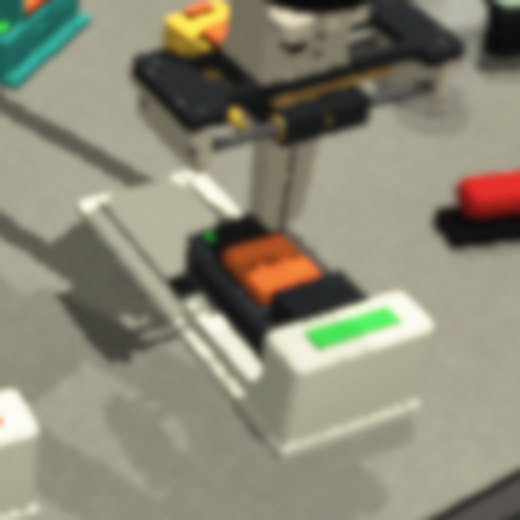

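Run:
```python
from h import *
from plant import robot
s=robot.read_state();c=robot.get_calibration("scene")
print((proj(c,s['tool_pos'])-[350,150])*4, s['tool_pos'],s['force'],goto(s,(.6376,.2041,.068),82.25))
```

```text
[267.89333777 221.00733278] [0.64018046 0.20327458 0.09395572] [ 1.17729876  0.72973445 -0.72814653] [0.0092, 0.0014, 0.0865, np.float64(-0.0009)]
```

drive_tool:
  steps:
    - {"jaw": 0,"tx": 0.006,"ty": 0,"tz": 0.03,"turn": 0}
    - {"jaw": 0,"tx": 0.006,"ty": 0,"tz": 0.06,"turn": 0}
    - {"jaw": 0,"tx": 0.006,"ty": 0,"tz": 0.06,"turn": 0}
    - {"jaw": 0,"tx": 0.006,"ty": 0,"tz": 0.06,"turn": 0}

```text
t: 3.15
tool_pos: [0.6365, 0.2023, 0.0719]
orientation: [-0.218, -3.132, 0.001]
force: [-0.5, 0.6, -0.4]
opening: 0.0006
```

drive_tool:
  steps:
    - {"jaw": 0,"tx": 0,"ty": 0,"tz": 0.01,"turn": 0}
    - {"jaw": 0,"tx": 0,"ty": 0,"tz": 0.01,"turn": 0}
    - {"jaw": 0,"tx": 0,"ty": 0,"tz": 0.01,"turn": 0}

```text
t: 3.45
tool_pos: [0.6372, 0.2025, 0.0698]
orientation: [-0.218, -3.134, -0.0]
force: [0.2, -0.1, 1.1]
opening: 0.0005
```

drive_tool:
  steps:
    - {"jaw": 0,"tx": 0,"ty": 0.003,"tz": 0.005,"turn": 0}
    - {"jaw": 0,"tx": 0,"ty": 0.003,"tz": 0.01,"turn": 0}
    - {"jaw": 0,"tx": 0,"ty": 0.003,"tz": 0.01,"turn": 0}

```text
t: 3.75
tool_pos: [0.637, 0.2035, 0.0665]
orientation: [-0.218, -3.134, 0.0]
force: [-0.1, 0.7, 0.0]
opening: 0.0006
```

drive_tool:
  steps:
    - {"jaw": 0,"tx": 0,"ty": 0,"tz": 0.005,"turn": 0}
    - {"jaw": 0,"tx": 0,"ty": 0,"tz": 0.01,"turn": 0}
    - {"jaw": 0,"tx": 0,"ty": 0,"tz": 0.01,"turn": 0}

```text
t: 4.05
tool_pos: [0.6373, 0.2035, 0.0638]
orientation: [0.218, 3.134, 0.0]
force: [-0.1, 0.4, -0.2]
opening: 0.0004
```

drive_tool:
  steps:
    - {"jaw": 0,"tx": 0,"ty": 0,"tz": 0.004,"turn": 0}
    - {"jaw": 0,"tx": 0,"ty": 0,"tz": 0.007,"turn": 0}
    - {"jaw": 0,"tx": 0,"ty": 0,"tz": 0.007,"turn": 0}

```text
t: 4.35
tool_pos: [0.6374, 0.2035, 0.062]
orientation: [0.218, 3.134, 0.0]
force: [-0.5, 0.4, 3.6]
opening: 0.0004
```

drive_tool:
  steps:
    - {"jaw": 0,"tx": 0,"ty": 0,"tz": 0.004,"turn": 0}
    - {"jaw": 0,"tx": 0,"ty": 0,"tz": 0.007,"turn": 0}
    - {"jaw": 0,"tx": 0,"ty": 0,"tz": 0.007,"turn": 0}

```text
t: 4.65
tool_pos: [0.6374, 0.2035, 0.0597]
orientation: [0.218, 3.134, 0.0]
force: [-1.7, -0.0, 5.5]
opening: 0.0005
```

drive_tool:
  steps:
    - {"jaw": 0,"tx": 0,"ty": 0,"tz": 0.003,"turn": 0}
    - {"jaw": 0,"tx": 0,"ty": 0,"tz": 0.005,"turn": 0}
    - {"jaw": 0,"tx": 0,"ty": 0,"tz": 0.005,"turn": 0}

```text
t: 4.95
tool_pos: [0.6375, 0.2035, 0.0584]
orientation: [0.218, 3.134, 0.0]
force: [-0.6, -0.6, 5.3]
opening: 0.0006
```

drive_tool:
  steps:
    - {"jaw": 0,"tx": 0,"ty": 0,"tz": 0.003,"turn": 0}
    - {"jaw": 0,"tx": 0,"ty": 0,"tz": 0.005,"turn": 0}
    - {"jaw": 0,"tx": 0,"ty": 0,"tz": 0.005,"turn": 0}

```text
t: 5.25
tool_pos: [0.6375, 0.2035, 0.057]
orientation: [0.218, 3.134, 0.0]
force: [-1.3, -0.4, 6.5]
opening: 0.0004
```

drive_tool:
  steps:
    - {"jaw": 0,"tx": 0,"ty": 0,"tz": 0.002,"turn": 0}
    - {"jaw": 0,"tx": 0,"ty": 0,"tz": 0.003,"turn": 0}
    - {"jaw": 0,"tx": 0,"ty": 0,"tz": 0.003,"turn": 0}

```text
t: 5.55
tool_pos: [0.6376, 0.2035, 0.0567]
orientation: [0.218, 3.133, 0.0]
force: [-3.0, -0.4, 9.6]
opening: 0.0003
```

drive_tool:
  steps:
    - {"jaw": 0,"tx": 0,"ty": 0,"tz": 0.002,"turn": 0}
    - {"jaw": 0,"tx": 0,"ty": 0,"tz": 0.002,"turn": 0}
    - {"jaw": 0,"tx": 0,"ty": 0,"tz": 0.002,"turn": 0}

```text
t: 5.85
tool_pos: [0.6377, 0.2036, 0.0566]
orientation: [0.218, 3.133, 0.0]
force: [-4.5, -1.0, 12.7]
opening: 0.0008
```

drive_tool:
  steps:
    - {"jaw": 0,"tx": 0.006,"ty": 0,"tz": 0,"turn": 0}
    - {"jaw": 0,"tx": 0.012,"ty": 0,"tz": 0,"turn": 0}
    - {"jaw": 0,"tx": 0.018,"ty": 0,"tz": 0,"turn": 0}
    - {"jaw": 0,"tx": 0.024,"ty": 0,"tz": 0,"turn": 0}
    - {"jaw": 0,"tx": 0.03,"ty": 0,"tz": 0,"turn": 0}

```text
t: 6.35
tool_pos: [0.631, 0.2047, 0.0571]
orientation: [0.218, 3.128, 0.002]
force: [6.3, -0.5, 6.0]
opening: 0.0005
```

drive_tool:
  steps:
    - {"jaw": 0,"tx": 0,"ty": 0,"tz": 0.003,"turn": 0}
    - {"jaw": 0,"tx": 0.006,"ty": 0,"tz": 0.003,"turn": 0}
    - {"jaw": 0,"tx": 0.012,"ty": 0,"tz": 0.003,"turn": 0}
    - {"jaw": 0,"tx": 0.018,"ty": 0,"tz": 0.003,"turn": 0}
    - {"jaw": 0,"tx": 0.018,"ty": 0,"tz": 0.003,"turn": 0}

```text
t: 6.85
tool_pos: [0.6262, 0.2055, 0.0565]
orientation: [0.218, 3.127, 0.002]
force: [7.6, -0.8, 5.8]
opening: 0.0007
```

drive_tool:
  steps:
    - {"jaw": 0,"tx": 0,"ty": 0,"tz": 0.004,"turn": 0}
    - {"jaw": 0,"tx": 0.004,"ty": 0,"tz": 0.004,"turn": 0}
    - {"jaw": 0,"tx": 0.008,"ty": 0,"tz": 0.004,"turn": 0}
    - {"jaw": 0,"tx": 0.012,"ty": 0,"tz": 0.004,"turn": 0}
    - {"jaw": 0,"tx": 0.012,"ty": 0,"tz": 0.004,"turn": 0}

```text
t: 7.35
tool_pos: [0.6241, 0.206, 0.0566]
orientation: [0.218, 3.124, 0.003]
force: [8.9, -1.2, 9.1]
opening: 0.0005
```

Run:
```python
from h import *
from plant import robot
p,d=robot.read_camera("scene");cv2.imwrite("pics/s2.png",cv2.resize(p[150:280,350:480],None,fx=4,fy=4,interpolation=cv2.INTER_CUBIC))
p,d=robot.read_camera("wrist");cv2.imwrite("pics/w3.png",p)
```

```text
(no output)
```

View pics/s2.png

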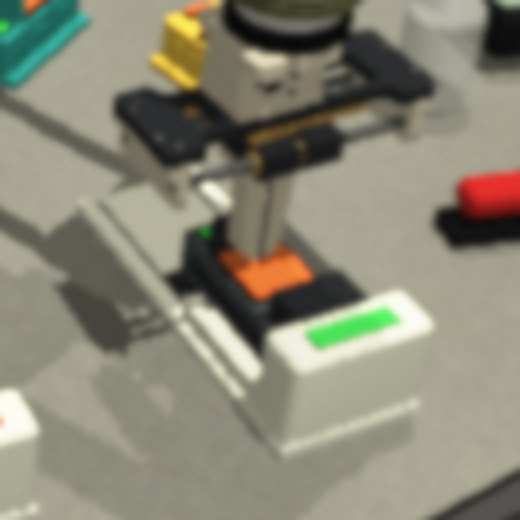

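View pics/w3.png

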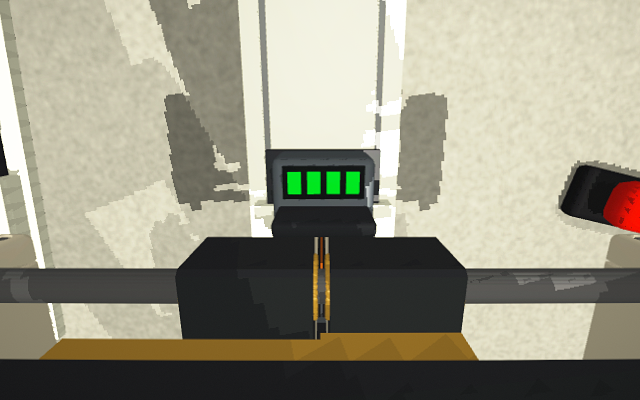

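Run:
```python
from h import *
from plant import robot
s=robot.read_state();c=robot.get_calibration("wrist")
O=np.array([.6455,.203,0]);a=np.radians(-7.75);X=np.array([np.cos(a),np.sin(a),0])
p=at_z(c,322,150,.052);print(p,(p-O)@X)   # body top front edge
p=at_z(c,322,150,.016);print(p,(p-O)@X)   
p=at_z(c,322,208,.08);print("ridge front top edge",(p-O)@X, "TCP",(s['tool_pos']-O)@X)
print(s['force'],R.from_rotvec(s['orientation']).as_matrix()[:,2])
```

```text
[0.57708508 0.21224864 0.052     ] -0.0690371989878245
[0.58131594 0.21182339 0.016     ] -0.06478764354356863
ridge front top edge -0.04591015465848351 TCP -0.021597935645318436
[ 9.21705293 -1.44151173  9.80086925] [ 0.00996417  0.0010712  -0.99994978]
```

drive_tool:
  steps:
    - {"jaw": 0,"tx": 0.008,"ty": 0,"tz": 0,"turn": 0}
    - {"jaw": 0,"tx": 0.016,"ty": 0,"tz": 0.001,"turn": 0}
    - {"jaw": 0,"tx": 0.024,"ty": 0,"tz": 0.001,"turn": 0}
    - {"jaw": 0,"tx": 0.032,"ty": 0,"tz": 0.002,"turn": 0}
    - {"jaw": 0,"tx": 0.032,"ty": 0,"tz": 0.002,"turn": 0}

```text
t: 7.95
tool_pos: [0.6152, 0.2075, 0.0567]
orientation: [0.218, 3.123, 0.004]
force: [10.4, -1.0, 12.3]
opening: 0.0006
```

Run:
```python
from h import *
from plant import robot
c=robot.get_calibration("wrist");p,d=robot.read_camera("wrist");cv2.imwrite("pics/w4.png",p)
```

```text
(no output)
```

View pics/w4.png

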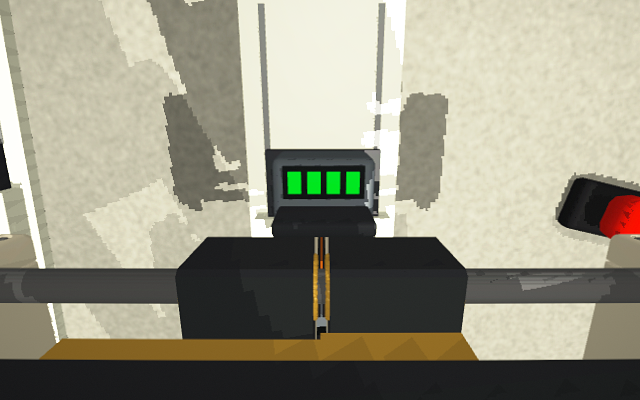

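The bars and ridge stay fixed in the wrist frame, at rows 150–235, so the pack is travelling with the finger. I'll keep dragging.

drive_tool:
  steps:
    - {"jaw": 0,"tx": 0.01,"ty": 0,"tz": 0,"turn": 0}
    - {"jaw": 0,"tx": 0.02,"ty": 0,"tz": 0,"turn": 0}
    - {"jaw": 0,"tx": 0.03,"ty": 0,"tz": 0,"turn": 0}
    - {"jaw": 0,"tx": 0.04,"ty": 0,"tz": 0,"turn": 0}
    - {"jaw": 0,"tx": 0.05,"ty": 0,"tz": 0,"turn": 0}
    - {"jaw": 0,"tx": 0.06,"ty": 0,"tz": 0,"turn": 0}
    - {"jaw": 0,"tx": 0.07,"ty": 0,"tz": 0,"turn": 0}

```text
t: 8.7
tool_pos: [0.5948, 0.2104, 0.0568]
orientation: [0.218, 3.122, 0.004]
force: [12.6, -2.7, 14.9]
opening: 0.0002
```

drive_tool:
  steps:
    - {"jaw": 0,"tx": 0.013,"ty": 0,"tz": -0.003,"turn": 0}
    - {"jaw": 0,"tx": 0.026,"ty": 0,"tz": -0.005,"turn": 0}
    - {"jaw": 0,"tx": 0.04,"ty": 0,"tz": -0.005,"turn": 0}
    - {"jaw": 0,"tx": 0.055,"ty": 0,"tz": -0.005,"turn": 0}
    - {"jaw": 0,"tx": 0.07,"ty": 0,"tz": -0.005,"turn": 0}
    - {"jaw": 0,"tx": 0.085,"ty": 0,"tz": -0.005,"turn": 0}
    - {"jaw": 0,"tx": 0.1,"ty": 0,"tz": -0.005,"turn": 0}
    - {"jaw": 0,"tx": 0.115,"ty": 0,"tz": -0.005,"turn": 0}
    - {"jaw": 0,"tx": 0.13,"ty": 0,"tz": -0.005,"turn": 0}
    - {"jaw": 0,"tx": 0.145,"ty": 0,"tz": -0.005,"turn": 0}
    - {"jaw": 0,"tx": 0.16,"ty": 0,"tz": -0.005,"turn": 0}
    - {"jaw": 0,"tx": 0.16,"ty": 0,"tz": -0.005,"turn": 0}

```text
t: 9.9
tool_pos: [0.5464, 0.2174, 0.0577]
orientation: [0.218, 3.123, 0.004]
force: [10.2, -0.3, 10.5]
opening: 0.0007
```

Run:
```python
from h import *
from plant import robot
s=robot.read_state();c=robot.get_calibration("wrist");p,d=robot.read_camera("wrist");cv2.imwrite("pics/w5.png",p)
O=np.array([.6455,.203,0]);a=np.radians(-7.75);X=np.array([np.cos(a),np.sin(a),0])
print((s['tool_pos']-O)@X)
```

```text
-0.1001059047751777
```

View pics/w5.png

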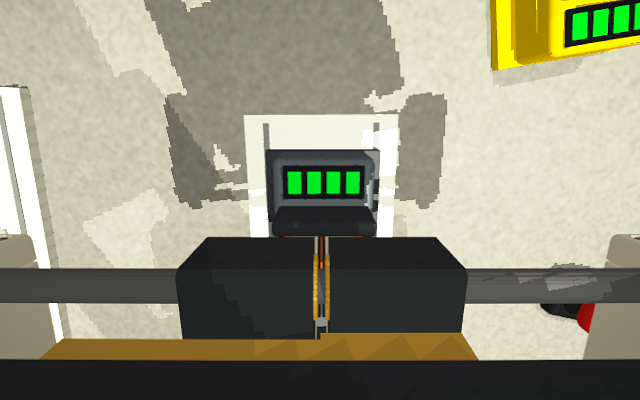

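drive_tool:
  steps:
    - {"jaw": 0,"tx": 0.012,"ty": 0,"tz": -0.002,"turn": 0}
    - {"jaw": 0,"tx": 0.025,"ty": 0,"tz": -0.002,"turn": 0}
    - {"jaw": 0,"tx": 0.038,"ty": 0,"tz": -0.002,"turn": 0}
    - {"jaw": 0,"tx": 0.05,"ty": 0,"tz": -0.002,"turn": 0}
    - {"jaw": 0,"tx": 0.062,"ty": 0,"tz": -0.002,"turn": 0}
    - {"jaw": 0,"tx": 0.062,"ty": 0,"tz": -0.002,"turn": 0}
    - {"jaw": 0,"tx": 0.062,"ty": 0,"tz": -0.002,"turn": 0}

```text
t: 10.65
tool_pos: [0.528, 0.22, 0.0582]
orientation: [0.218, 3.124, 0.004]
force: [8.9, -0.7, 11.6]
opening: 0.0008
```

Run:
```python
from h import *
from plant import robot
s=robot.read_state();c=robot.get_calibration("wrist");p,d=robot.read_camera("wrist");cv2.imwrite("pics/w6.png",p)
O=np.array([.6455,.203,0]);a=np.radians(-7.75);X=np.array([np.cos(a),np.sin(a),0])
print((s['tool_pos']-O)@X)
```

```text
-0.11868094235427736
```

View pics/w6.png

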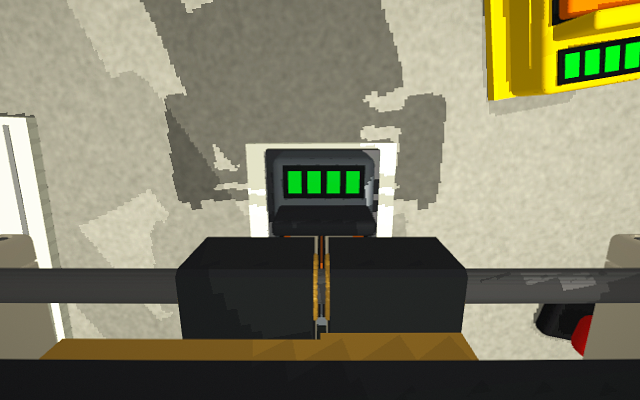

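drive_tool:
  steps:
    - {"jaw": 0,"tx": -0.02,"ty": 0,"tz": 0,"turn": 0}
    - {"jaw": 0,"tx": -0.03,"ty": 0,"tz": -0.05,"turn": 0}
    - {"jaw": 0,"tx": -0.03,"ty": 0,"tz": -0.15,"turn": 0}
    - {"jaw": 0.5,"tx": -0.1,"ty": 0,"tz": -0.3,"turn": 0}
    - {"jaw": 1,"tx": -0.2,"ty": 0,"tz": -0.45,"turn": 0}
    - {"jaw": 1,"tx": -0.3,"ty": 0,"tz": -0.55,"turn": 0}
    - {"jaw": 1,"tx": -0.38,"ty": 0,"tz": -0.6,"turn": 0}
    - {"jaw": 1,"tx": -0.38,"ty": 0,"tz": -0.6,"turn": 0}
    - {"jaw": 1,"tx": -0.38,"ty": 0,"tz": -0.6,"turn": 0}
    - {"jaw": 1,"tx": -0.38,"ty": 0,"tz": -0.6,"turn": 0}

```text
t: 11.7
tool_pos: [0.6345, 0.2036, 0.2325]
orientation: [-0.217, -3.131, 0.001]
force: [-0.5, 0.7, -0.2]
opening: 0.0515
```

Run:
```python
from h import *
from plant import robot
s=robot.read_state();c=robot.get_calibration("wrist");p,d=robot.read_camera("wrist");cv2.imwrite("pics/w7.png",p)
import pickle;pickle.dump((c,p,d,s),open("w7.pkl","wb"))
cv2.imwrite("pics/w7c.png",cv2.resize(p[40:240,240:400],None,fx=3,fy=3,interpolation=cv2.INTER_CUBIC))
```

```text
(no output)
```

View pics/w7.png

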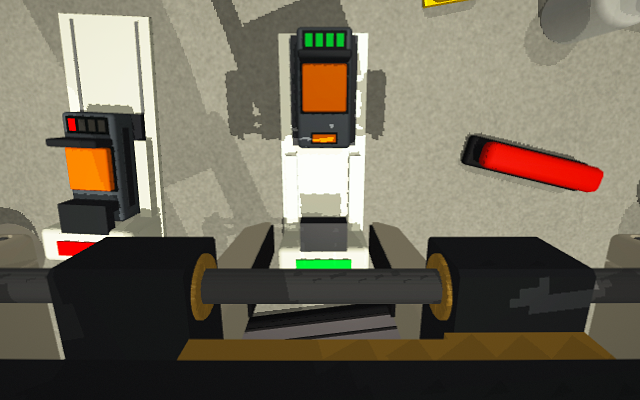

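View pics/w7c.png

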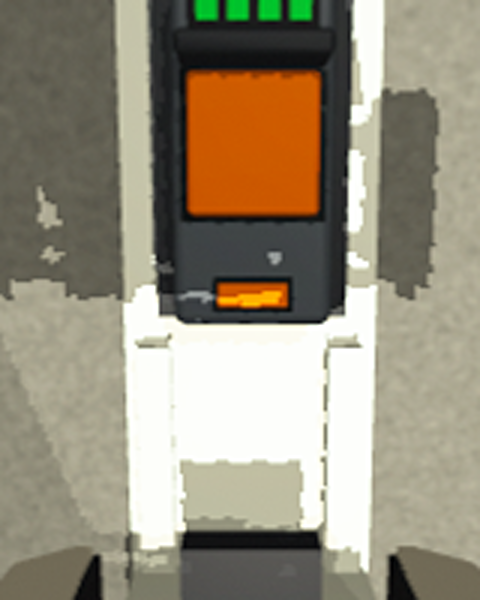

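The pack is clear of the rails and flat on the plate: its rear edge is at crop y 322 and the rail mouths are at y 338. The button has sprung back up. Next I'll locate the pack.

Run:
```python
from h import *
from plant import robot
import pickle
c,p,d,s=pickle.load(open("w7.pkl","rb"))
f=lambda x,y:((x+.5)/3-.5+240,(y+.5)/3-.5+40)
O=np.array([.6455,.203,0]);a=np.radians(-7.75);X=np.array([np.cos(a),np.sin(a),0]);Y=np.array([-X[1],X[0],0])
q=[at_z(c,*f(x,215),.0627) for x in (187,321)];q2=[at_z(c,*f(x,71),.0627) for x in (188,321)]
m=sum(q)/2;m2=sum(q2)/2;e=q[1]-q[0];print(m,m2,"len",np.linalg.norm(m-m2),np.linalg.norm(e),"yaw",np.degrees(np.arctan2(-e[0],e[1])))
P=(m+m2)/2+.001*X;print("pack",P,(P-O)@X,(P-O)@Y)
r=at_z(c,*f(254,322),.05);print("rear",(r-O)@X)
s=robot.read_state();P[2]=.12;print(s['tool_pos'],goto(s,P,82.25));P[2]=.024;print(goto(s,P,82.25))
```

```text
[0.56665483 0.21531126 0.0627    ] [0.52173872 0.22161255 0.0627    ] len 0.04535595904844365 0.044930765694564376 yaw -7.91305820511739
pack [0.54518764 0.21832705 0.0627    ] -0.10146295975974653 0.0016598395526217639
rear -0.04287516738145217
[0.63445633 0.20373564 0.23258409] [0.3003, 0.0076, 0.3762, np.float64(-0.001)]
[0.2993, 0.0079, 0.6962, np.float64(-0.001)]
```

drive_tool:
  steps:
    - {"jaw": 1,"tx": 0.1,"ty": 0.003,"tz": 0,"turn": 0}
    - {"jaw": 1,"tx": 0.2,"ty": 0.006,"tz": 0.05,"turn": 0}
    - {"jaw": 1,"tx": 0.3,"ty": 0.008,"tz": 0.15,"turn": 0}
    - {"jaw": 1,"tx": 0.3,"ty": 0.008,"tz": 0.3,"turn": 0}
    - {"jaw": 1,"tx": 0.3,"ty": 0.008,"tz": 0.36,"turn": 0}
    - {"jaw": 1,"tx": 0.3,"ty": 0.008,"tz": 0.36,"turn": 0}
    - {"jaw": 1,"tx": 0.3,"ty": 0.008,"tz": 0.36,"turn": 0}

```text
t: 12.45
tool_pos: [0.5466, 0.2186, 0.1266]
orientation: [-0.217, -3.133, 0.0]
force: [0.5, -0.2, 0.8]
opening: 0.0932
```

Run:
```python
from h import *
from plant import robot
s=robot.read_state();P=[.5452,.2183,.024];print(s['tool_pos'],s['opening'],goto(s,P,82.2))
```

```text
[0.54657395 0.2185598  0.12657168] 0.09315372092302267 [0.0041, -0.0014, 0.3419, np.float64(-0.0007)]
```

drive_tool:
  steps:
    - {"jaw": 1,"tx": 0.003,"ty": 0,"tz": 0.1,"turn": 0}
    - {"jaw": 1,"tx": 0.003,"ty": 0,"tz": 0.2,"turn": 0}
    - {"jaw": 1,"tx": 0.003,"ty": 0,"tz": 0.28,"turn": 0}
    - {"jaw": 1,"tx": 0.003,"ty": 0,"tz": 0.32,"turn": 0}
    - {"jaw": 1,"tx": 0.003,"ty": 0,"tz": 0.334,"turn": 0}
    - {"jaw": 1,"tx": 0.003,"ty": 0,"tz": 0.334,"turn": 0}
    - {"jaw": 1,"tx": 0.003,"ty": 0,"tz": 0.334,"turn": 0}
    - {"jaw": 1,"tx": 0.003,"ty": 0,"tz": 0.334,"turn": 0}

```text
t: 13.25
tool_pos: [0.5476, 0.219, 0.0281]
orientation: [0.218, 3.132, 0.001]
force: [-0.1, -0.5, 0.5]
opening: 0.0932
```

drive_tool:
  steps:
    - {"jaw": 0.6,"tx": 0,"ty": 0,"tz": 0.008,"turn": 0}
    - {"jaw": 0.4,"tx": 0,"ty": 0,"tz": 0.008,"turn": 0}
    - {"jaw": 0.4,"tx": 0,"ty": 0,"tz": 0.008,"turn": 0}
    - {"jaw": 0.3,"tx": 0,"ty": 0,"tz": 0.008,"turn": 0}
    - {"jaw": 0.3,"tx": 0,"ty": 0,"tz": 0.008,"turn": 0}
    - {"jaw": 0.3,"tx": 0,"ty": 0,"tz": 0.008,"turn": 0}
    - {"jaw": 0.3,"tx": 0,"ty": 0,"tz": 0.008,"turn": 0}
    - {"jaw": 0.3,"tx": 0,"ty": 0,"tz": 0.008,"turn": 0}
  force: 40

```text
t: 14.05
tool_pos: [0.5464, 0.2186, 0.0239]
orientation: [-0.218, -3.134, 0.0]
force: [-1.1, -0.0, 0.1]
opening: 0.0556
```

drive_tool:
  steps:
    - {"jaw": 0.3,"tx": 0,"ty": 0,"tz": -0.03,"turn": 0}
    - {"jaw": 0.3,"tx": 0,"ty": 0,"tz": -0.1,"turn": 0}
    - {"jaw": 0.3,"tx": 0,"ty": 0,"tz": -0.2,"turn": 0}
    - {"jaw": 0.3,"tx": 0,"ty": 0,"tz": -0.32,"turn": 0}
    - {"jaw": 0.3,"tx": 0,"ty": 0,"tz": -0.44,"turn": 0}
    - {"jaw": 0.3,"tx": 0,"ty": 0,"tz": -0.56,"turn": 0}
    - {"jaw": 0.3,"tx": 0,"ty": 0,"tz": -0.6,"turn": 0}
    - {"jaw": 0.3,"tx": 0,"ty": 0,"tz": -0.6,"turn": 0}
    - {"jaw": 0.3,"tx": 0,"ty": 0,"tz": -0.6,"turn": 0}

```text
t: 14.95
tool_pos: [0.5455, 0.2183, 0.2018]
orientation: [-0.218, -3.132, 0.002]
force: [0.1, 0.1, -5.0]
opening: 0.0557
```

Run:
```python
from h import *
from plant import robot
s=robot.read_state();P=[.452,-.377,s['tool_pos'][2]];print(s['tool_pos'],s['opening'],goto(s,P,90))
p,d=robot.read_camera("scene");cv2.imwrite("pics/s3.png",p)
```

```text
[0.5454529  0.21826459 0.20179602] 0.055725181292594766 [0.0339, -2.0082, 0.0025, np.float64(-0.0442)]
```

View pics/s3.png

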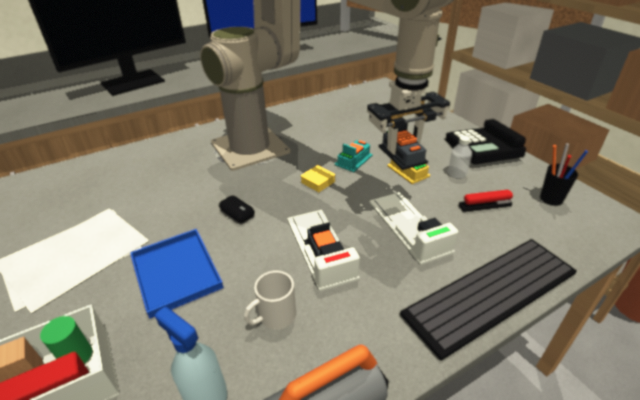

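The pack is held (5 N of weight, opening 55.7 mm) and the dock is empty. Now I'll carry it to the tray.

drive_tool:
  steps:
    - {"jaw": 0.3,"tx": 0.003,"ty": -0.08,"tz": 0,"turn": 0}
    - {"jaw": 0.3,"tx": 0.006,"ty": -0.2,"tz": 0,"turn": -0.01}
    - {"jaw": 0.3,"tx": 0.009,"ty": -0.32,"tz": 0,"turn": -0.02}
    - {"jaw": 0.3,"tx": 0.01,"ty": -0.44,"tz": 0,"turn": -0.03}
    - {"jaw": 0.3,"tx": 0.012,"ty": -0.56,"tz": 0,"turn": -0.044}
    - {"jaw": 0.3,"tx": 0.015,"ty": -0.7,"tz": 0,"turn": -0.044}
    - {"jaw": 0.3,"tx": 0.017,"ty": -0.84,"tz": 0,"turn": -0.044}
    - {"jaw": 0.3,"tx": 0.017,"ty": -0.95,"tz": 0,"turn": -0.044}
    - {"jaw": 0.3,"tx": 0.017,"ty": -1,"tz": 0,"turn": -0.044}
    - {"jaw": 0.3,"tx": 0.017,"ty": -1,"tz": 0,"turn": -0.044}

```text
t: 16.0
tool_pos: [0.4984, -0.0793, 0.2018]
orientation: [-0.006, -3.138, -0.001]
force: [-0.5, 0.9, -5.0]
opening: 0.0562
```

Run:
```python
from h import *
from plant import robot
s=robot.read_state();P=[.452,-.377,.2];print(s['tool_pos'],s['opening'],goto(s,P,90))
```

```text
[ 0.4984271  -0.07932397  0.20176039] 0.05616117658063418 [0.1512, -0.9928, 0.0058, np.float64(-0.0011)]
```

drive_tool:
  steps:
    - {"jaw": 0.3,"tx": 0.015,"ty": -0.1,"tz": 0,"turn": 0}
    - {"jaw": 0.3,"tx": 0.03,"ty": -0.22,"tz": 0,"turn": 0}
    - {"jaw": 0.3,"tx": 0.05,"ty": -0.35,"tz": 0,"turn": 0}
    - {"jaw": 0.3,"tx": 0.07,"ty": -0.48,"tz": 0,"turn": 0}
    - {"jaw": 0.3,"tx": 0.09,"ty": -0.62,"tz": 0,"turn": 0}
    - {"jaw": 0.3,"tx": 0.11,"ty": -0.76,"tz": 0,"turn": 0}
    - {"jaw": 0.3,"tx": 0.13,"ty": -0.88,"tz": 0,"turn": 0}
    - {"jaw": 0.3,"tx": 0.15,"ty": -0.96,"tz": 0,"turn": 0}
    - {"jaw": 0.3,"tx": 0.15,"ty": -0.99,"tz": 0,"turn": 0}
    - {"jaw": 0.3,"tx": 0.15,"ty": -0.99,"tz": 0,"turn": 0}
    - {"jaw": 0.3,"tx": 0.15,"ty": -0.99,"tz": 0,"turn": 0}

```text
t: 17.1
tool_pos: [0.4552, -0.3731, 0.2031]
orientation: [0.001, -3.141, -0.003]
force: [-0.6, 0.2, -5.3]
opening: 0.0556
```

Run:
```python
from h import *
from plant import robot
s=robot.read_state();P=[.452,-.377,.021];print(s['tool_pos'],s['orientation'],goto(s,P,90))
p,d=robot.read_camera("wrist");cv2.imwrite("pics/w8.png",p)
```

```text
[ 0.45515023 -0.37311379  0.20305335] [ 6.23116726e-04 -3.14087285e+00 -2.88651413e-03] [0.0101, -0.0141, 0.6068, np.float64(0.0001)]
```

View pics/w8.png

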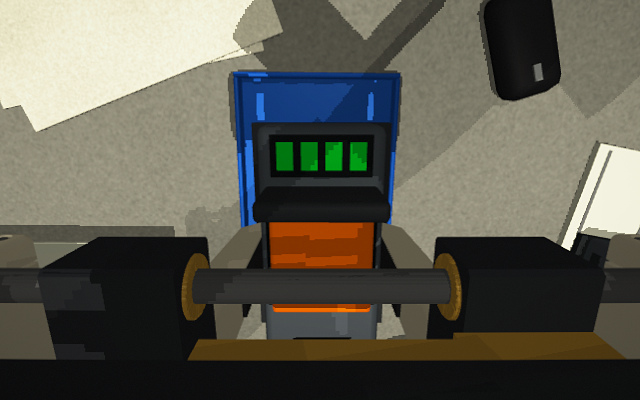

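drive_tool:
  steps:
    - {"jaw": 0.3,"tx": 0.006,"ty": -0.01,"tz": 0.08,"turn": 0}
    - {"jaw": 0.3,"tx": 0.006,"ty": -0.01,"tz": 0.2,"turn": 0}
    - {"jaw": 0.3,"tx": 0.006,"ty": -0.01,"tz": 0.32,"turn": 0}
    - {"jaw": 0.3,"tx": 0.006,"ty": -0.01,"tz": 0.44,"turn": 0}
    - {"jaw": 0.3,"tx": 0.006,"ty": -0.01,"tz": 0.52,"turn": 0}
    - {"jaw": 0.3,"tx": 0.006,"ty": -0.01,"tz": 0.56,"turn": 0}
    - {"jaw": 0.3,"tx": 0.006,"ty": -0.01,"tz": 0.58,"turn": 0}
    - {"jaw": 0.3,"tx": 0.006,"ty": -0.01,"tz": 0.58,"turn": 0}
    - {"jaw": 0.3,"tx": 0.006,"ty": -0.01,"tz": 0.58,"turn": 0}

```text
t: 18.05
tool_pos: [0.454, -0.3785, 0.0317]
orientation: [0.0, 3.14, -0.003]
force: [0.1, -0.5, -4.1]
opening: 0.0556
```

drive_tool:
  steps:
    - {"jaw": 0.3,"tx": 0,"ty": 0,"tz": 0.01,"turn": 0}
    - {"jaw": 0.3,"tx": 0,"ty": 0,"tz": 0.02,"turn": 0}
    - {"jaw": 0.3,"tx": 0,"ty": 0,"tz": 0.02,"turn": 0}
    - {"jaw": 0.3,"tx": 0,"ty": 0,"tz": 0.02,"turn": 0}

```text
t: 18.45
tool_pos: [0.4527, -0.3778, 0.024]
orientation: [-0.001, -3.142, -0.0]
force: [-0.0, -0.5, -4.2]
opening: 0.0558
```

drive_tool:
  steps:
    - {"jaw": 0.3,"tx": 0,"ty": 0,"tz": 0.005,"turn": 0}
    - {"jaw": 0.3,"tx": 0,"ty": 0,"tz": 0.008,"turn": 0}
    - {"jaw": 0.3,"tx": 0,"ty": 0,"tz": 0.008,"turn": 0}

```text
t: 18.75
tool_pos: [0.4527, -0.3777, 0.0213]
orientation: [-0.001, -3.141, -0.0]
force: [-0.4, -0.1, -6.3]
opening: 0.0557
```

drive_tool:
  steps:
    - {"jaw": 0.3,"tx": 0,"ty": 0,"tz": 0.003,"turn": 0}
    - {"jaw": 0.3,"tx": 0,"ty": 0,"tz": 0.003,"turn": 0}
    - {"jaw": 0.3,"tx": 0,"ty": 0,"tz": 0.003,"turn": 0}

```text
t: 19.05
tool_pos: [0.4529, -0.3778, 0.0209]
orientation: [0.001, 3.141, -0.0]
force: [-1.7, 1.8, -0.7]
opening: 0.0557
```

drive_tool:
  steps:
    - {"jaw": 0.3,"tx": 0,"ty": 0,"tz": 0.003,"turn": 0}
    - {"jaw": 0.3,"tx": 0,"ty": 0,"tz": 0.003,"turn": 0}
    - {"jaw": 0.3,"tx": 0,"ty": 0,"tz": 0.003,"turn": 0}

```text
t: 19.35
tool_pos: [0.4529, -0.3779, 0.021]
orientation: [0.001, 3.142, -0.0]
force: [-4.7, 4.5, 8.5]
opening: 0.056
```

Floor contact: the force rose from -5 to +8.5 N at tip z 21 mm, as expected. Releasing.

drive_tool:
  steps:
    - {"jaw": 0.7,"tx": 0,"ty": 0,"tz": -0.004,"turn": 0}
    - {"jaw": 0.9,"tx": 0,"ty": 0,"tz": -0.004,"turn": 0}
    - {"jaw": 0.9,"tx": 0,"ty": 0,"tz": -0.004,"turn": 0}
    - {"jaw": 0.9,"tx": 0,"ty": 0,"tz": -0.004,"turn": 0}
    - {"jaw": 0.9,"tx": 0,"ty": 0,"tz": -0.004,"turn": 0}
    - {"jaw": 0.9,"tx": 0,"ty": 0,"tz": -0.05,"turn": 0}
    - {"jaw": 0.9,"tx": 0,"ty": 0,"tz": -0.15,"turn": 0}
    - {"jaw": 0.9,"tx": 0,"ty": 0,"tz": -0.3,"turn": 0}
    - {"jaw": 0.9,"tx": -0.05,"ty": 0,"tz": -0.45,"turn": 0}
    - {"jaw": 0.9,"tx": -0.2,"ty": 0,"tz": -0.6,"turn": 0}
    - {"jaw": 0.9,"tx": -0.3,"ty": 0,"tz": -0.7,"turn": 0}
    - {"jaw": 0.9,"tx": -0.3,"ty": 0,"tz": -0.7,"turn": 0}

```text
t: 20.55
tool_pos: [0.5478, -0.3788, 0.2376]
orientation: [-0.002, 3.132, -0.01]
force: [-0.1, -0.9, 0.9]
opening: 0.0839
```

Run:
```python
from h import *
from plant import robot
s=robot.read_state();print(s['tool_pos'],s['opening'],s['force'])
c=robot.get_calibration("wrist");p,d=robot.read_camera("wrist");cv2.imwrite("pics/w9.png",p)
ct=robot.get_calibration("scene");p2,d2=robot.read_camera("scene");cv2.imwrite("pics/s9.png",p2)
import pickle;pickle.dump((c,p,d,s),open("w9.pkl","wb"))
```

```text
[ 0.54780111 -0.37878531  0.2376265 ] 0.08386270887226813 [-0.13265255 -0.87124044  0.93852162]
```

View pics/w9.png

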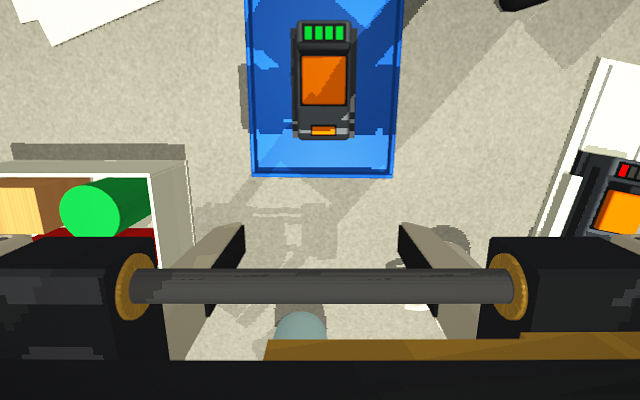

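View pics/s9.png

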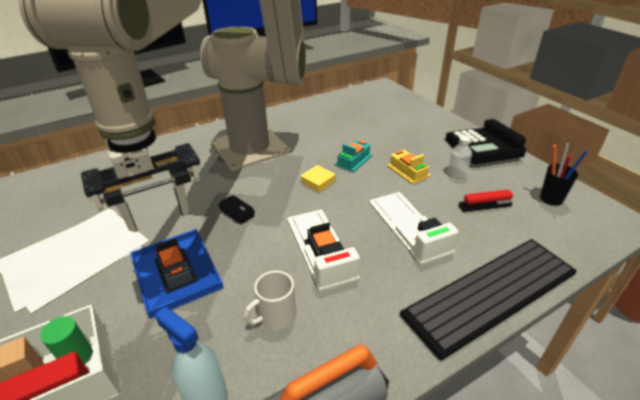

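Run:
```python
from h import *
from plant import robot
import pickle
c,p,d,s=pickle.load(open("w9.pkl","rb"))
for x,ys in (("cap",(60,80,100)),): print([at_d(c,u,v,d[v,u]).round(4).tolist() for v in ys for u in (306,340)])
s=robot.read_state();print(s['t'],np.abs(s['dq']).max(),s['force'])
print(robot.close_job())
```

```text
[[0.4316, -0.396, 0.0598], [0.4315, -0.3623, 0.0595], [0.4504, -0.3962, 0.059], [0.4503, -0.3619, 0.0585], [0.4698, -0.3963, 0.0604], [0.4697, -0.3617, 0.0604]]
20.65 0.09154819490168865 [-0.22584491  0.04918675  0.3050152 ]
the job is handed in; nothing more can be done
None
```

The charged pack is lying flat in the blue tray, released, and I handed the job in at about 20.7 s of the 54 s allowed. No verdict was reported.

**What I did:**
- **Press:** I felt for the orange button with the closed fingertips. It was first touched at about 62–63 mm and bottomed out at about 56.6 mm. I held it down and dragged the pack forward by its ridge.
- **Slide:** The pack ended about 101 mm out, clear of the rails and flat on the dock's bare front.
- **Place:** I regripped it across the body with a 40 N grip, carried it over, set it down until I felt the tray floor, then let go.

**Last checks:**
- **Pack position:** it is near the middle of the tray, right way up, with its button top level within about 2 mm across the points I measured (58.5–60.4 mm).
- **Forces:** the strongest button force I read was about 15 N down with 13 N sideways, against the 35 N limit. I read it only at the end of each move, so a short peak in between could have gone unseen.
- **Everything else:** in the last scene picture the flat pack is still in its dock and the mug is upright. I judged both by eye and did not measure them. The gripper was empty and about 0.24 m above the desk.
- **Arm not fully settled:** the arm joints were still moving slightly (0.09 rad/s) at hand-in, well clear of everything.

No check failed. One move call was refused for missing keys; I sent it again in full, and it cost no robot time.

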